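# Find the rocking pot lid and press it home

### The arm

A 6-joint arm with a two-finger parallel gripper is mounted at the origin on the work surface. World frame = base frame: x ahead of the robot, y to its left, z up, the work surface at z = 0. Lengths are in m, angles in rad, forces in N, time in s.
With the tool pointing down it reaches from about 0.2 to 0.875 m from the base axis. Payload 3.4 kg.
Tool frame: the origin (TCP) lies between the finger pads; the fingertips stand 25 mm ahead of it and the grasp point (between the pads) lies 6 mm ahead of it (r.nose_length is the z of the fingertips in the tool frame, in m); z points along the fingers, x is the direction in which the jaws open and shut, and the axes are right-handed (so a half turn about z gives the same grasp; the last joint's range is limited). The gripper opens to 94 mm and grips with 3 to 60 N. Pads are 16 mm wide; open, the fingers measure 119 mm over their backs; the gripper's body (75 mm by 177 mm) begins 78 mm behind the grasp point.
Start: joints at [-1.47, 0.276, 1.505, -0, 1.361, -0.121], TCP at [0.126, -0.561, 0.23] pointing down, gripper open.
Joint ranges: [-2.89, 2.89], [-0.75, 2.08], [0.22, 2.7], [-1.18, 4.32], [0.11, 2.71], [-2.7, 2.7]. Speed limits (rad/s): [2.57, 2.57, 3.14, 3.14, 3.14, 3.14].

### API

Orientations are given as a unit quaternion [w, x, y, z].
In Python, from plant import r, gripper_to, inverse_kinematics, vision, models, telemetry gives the robot as it stands. Calls block until the motion is done:
- r.move_to(position, orientation): joint-space move of the TCP to a pose.
- r.move_l(position, rot=None, vel=0.15, guard=None): straight line of the TCP; rot=None keeps the orientation; vel is the mean speed in m/s. With guard (N) it stops when the force on the tool has changed by that much, and returns True; else False.
- r.movej(angles): joint-space move.
- gripper_to(opening, f_grip=None): finger opening in m; f_grip is the grip in N (None keeps the last); returns when the fingers have stopped.
- r.hold(seconds).
- inverse_kinematics(position, orientation): joint angles nearest the present ones, or None.
- vision.snapshot(name): name is "side" or "top"; returns the picture (420x560x3 uint8, red, green, blue); there is no depth.
- vision.get_calibration(name): a dict with "fx", "fy", "cx", "cy" (pixels), "position" and "orientation" of the camera in the world. Camera axes: x right, y down, z forward; pixel columns grow to the right and rows downward; lengths in m; the calibration is good to about 2 mm. A picture is of the moment at which its call begins. get_calibration takes no time and is no camera call.
A pose or a line that the arm cannot do raises r.PlanningError and nothing moves.
- r.sign_off(): hands the job in, once; it reports no verdict.
Trained networks look in the newest picture that a camera, given by its name, has taken for a name from the list of things; names that differ only in an ending like _2 or _b are one class to them, and where a whole thing is asked for, a point or a joint stands for the part that bears it (a point fixed in the world has none). Each returns a list of dicts, best first, with "score" (0 to 1); they miss things now and then, are a little off and sometimes report something else, mostly with a low value. They report only what shows in the picture. A call takes as long as a camera call. They do not tell look-alikes from the thing itself.
- models.boxes_of(thing, camera): "at" ([x, y, z] in m, in world coordinates, good to about 4 mm: the middle of the surface that is visible of it).
- models.regions_of(thing, camera): "pixels" (420x560 bool, what is visible of it).
- models.mark_of(thing, camera): "at" ([x, y, z] in m, in world coordinates, good to about 4 mm: a listed point, or the origin of a listed thing).
Readings, each from a call of its own:
- telemetry.current_t(): time.
- telemetry.current_joints(): joint angles.
- telemetry.current_dq(): joint speeds.
- telemetry.current_joint_efforts(): joint torques, N m.
- telemetry.current_ee_pos(): TCP position.
- telemetry.current_tool_rot(): TCP orientation.
- telemetry.current_wrist_force(): force on the tool from outside, world axes, zero at the start.
- telemetry.current_torque(): the same for the moment, N m.
- telemetry.current_opening(): finger opening in m.
Only numpy, scipy, OpenCV 4.12 (cv2) and the standard library are available. Lean on these libraries where they do the work, as an engineer would, in place of code of your own. Each camera call takes 0.05 s, during which the arm holds its last target. There are 200 camera calls.

### The job

One of the four orange lids on the parts pots has not been pressed home: it looks like the others but rocks when pressed lightly on one side. Press the lids lightly with the fingertips, off to one side of the middle, until you find the one that rocks, then press that lid down firmly in its middle until it is fully home and level. Do not lift any lid, and leave the other things on the bench where they are.

Things in the scene. Friction and masses are not known exactly. Their poses are not given: they have to be found in the camera images.
- lid_1: orange round press-on lid of a white parts pot. Diameter 88 mm over its skirt; the raised flat top has a diameter of 72 mm. Origin on the lid's axis, 20.5 mm below the flat top; z up. 60 g. Any of the four may be the loose one; the number says nothing. A seated lid stays level and does not give when pressed on its flat top.
- lid_2: orange round press-on lid of a white parts pot. Diameter 88 mm over its skirt; the raised flat top has a diameter of 72 mm. Origin on the lid's axis, 20.5 mm below the flat top; z up. 60 g. Like lid_1. Seated lids stand at heights differing by up to 7 mm and the loose one within that range, so height does not tell.
- lid_3: orange round press-on lid of a white parts pot. Diameter 88 mm over its skirt; the raised flat top has a diameter of 72 mm. Origin on the lid's axis, 20.5 mm below the flat top; z up. 60 g. Like lid_1. The loose lid stands level, 6 mm above its seat, on a stiff 10 mm wide snap stud under its middle.
- lid_4: orange round press-on lid of a white parts pot. Diameter 88 mm over its skirt; the raised flat top has a diameter of 72 mm. Origin on the lid's axis, 20.5 mm below the flat top; z up. 60 g. Like lid_1. The loose lid falls level again when let go.
- lid_1_top (a point): centre of the flat top of lid_1, 55 to 65 mm above the bench. Neighbouring lids' centres are 105 to 135 mm apart.
- lid_2_top (a point): centre of the flat top of lid_2, 55 to 65 mm above the bench. A light press (1 to 8 N) 20 to 30 mm from here tips the loose lid by about 0.17 rad, the pressed side going down 2 to 4 mm; a seated lid does not move.
- lid_3_top (a point): centre of the flat top of lid_3, 55 to 65 mm above the bench. Pressed here (within about 5 mm) with some 15 to 20 N, the loose lid's stud goes in and the lid sinks 6 mm and stays there.
- lid_4_top (a point): centre of the flat top of lid_4, 55 to 65 mm above the bench. The pots are fixed to the bench and 84 mm wide; a lid has 2 mm of sideways play on its pot.
- flux_bottle: bystander: small clear bottle with black cap, diameter 26 mm, 65 mm tall, standing between the four pots; origin at the centre of its underside
- phone: bystander: white phone lying flat on the blue mat beside the pots, 150 x 72 x 8 mm; origin at the centre of its underside, x along its length
- battery: bystander: flat black phone battery on the mat on the other side of the pots, 85 x 45 x 5 mm; origin at the centre of its underside
- screwdriver: bystander: small red screwdriver, 150 mm long, lying on the bench on the robot's side of the mat; x along its length
- multimeter: bystander: orange multimeter lying on the bench to the robot's right, 180 x 90 x 36 mm; origin at the centre of its underside
- cleaner: bystander: white bottle with red cap and yellow label, diameter 48 mm, 120 mm tall, standing on the bench to the robot's left; origin at the centre of its underside
There are look-alikes about, which are no part of the job. What is shaped like the lid_1 but green or turquoise is not meant.

How it is judged:
On the way, in this order (a step that is already met when the one before it is completed fails the run):
1. the loose lid has been found: pressed on one side, it rocks over by more than 0.08 rad under the fingers (((angle between lid_1's own z axis and vertical above 0.08 rad and contact force between the fingers and lid_1 above 0.2 N) or (angle between lid_2's own z axis and vertical above 0.08 rad and contact force between the fingers and lid_2 above 0.2 N) or (angle between lid_3's own z axis and vertical above 0.08 rad and contact force between the fingers and lid_3 above 0.2 N) or (angle between lid_4's own z axis and vertical above 0.08 rad and contact force between the fingers and lid_4 above 0.2 N))), for 0.05 s.
2. the loose lid has been pressed home: one lid has sunk by more than 4 mm and lies level (((distance of lid_1_top from where it was at the start of the episode above 0.004 m and angle between lid_1's own z axis and vertical below 0.03 rad) or (distance of lid_2_top from where it was at the start of the episode above 0.004 m and angle between lid_2's own z axis and vertical below 0.03 rad) or (distance of lid_3_top from where it was at the start of the episode above 0.004 m and angle between lid_3's own z axis and vertical below 0.03 rad) or (distance of lid_4_top from where it was at the start of the episode above 0.004 m and angle between lid_4's own z axis and vertical below 0.03 rad))), for 0.2 s.
At the end, for the whole second after the job is handed in: The loose lid has gone down by more than 4 mm (of 6), all four lids are level within 0.03 rad and at rest on their pots, and the other three have moved less than 4 mm (angle between each of lid_1, lid_2, lid_3, lid_4's own z axis and vertical below 0.03 rad and ((distance of lid_1_top from where it was at the start of the episode above 0.004 m and distance of each of lid_2_top, lid_3_top, lid_4_top from where it was at the start of the episode below 0.004 m) or (distance of lid_2_top from where it was at the start of the episode above 0.004 m and distance of each of lid_1_top, lid_3_top, lid_4_top from where it was at the start of the episode below 0.004 m) or (distance of lid_3_top from where it was at the start of the episode above 0.004 m and distance of each of lid_1_top, lid_2_top, lid_4_top from where it was at the start of the episode below 0.004 m) or (distance of lid_4_top from where it was at the start of the episode above 0.004 m and distance of each of lid_1_top, lid_2_top, lid_3_top from where it was at the start of the episode below 0.004 m)) and linear speed of each of lid_1, lid_2, lid_3, lid_4 below 0.02 m/s); the robot touches nothing.
It fails at once if a lid is lifted or carried (moved more than 12 mm) (distance of any of lid_1_top, lid_2_top, lid_3_top, lid_4_top from where it was at the start of the episode above 0.012 m).
It fails at once if a bystander is pushed by more than 30 mm (distance of any of flux_bottle, phone, battery, screwdriver, multimeter, cleaner from where it was at the start of the episode above 0.03 m).
It fails at once if a bottle is tipped over (angle between any of flux_bottle, cleaner's own z axis and vertical above 0.5 rad).
It also fails if it takes over 53 s, if anything falls off the work surface, if the arm or the gripper's body presses on something with over 40 N, if the wrist force passes 120 N, or if a joint passes its speed limit or range.

## Working session

There is one attempt and no reset: what is moved stays moved. The work goes in short steps, each a Python script; the robot and the scene stay as the last script left them, time stands still between calls to the robot, and variables do not carry over. Pictures are saved under pics/ and viewed, about 8 in all and at most 12, crops included, and the job is handed in when it is done.

```bash
mkdir -p pics; ls
python3 - <<'E'
from plant import r, vision, models, telemetry
import cv2, numpy as np
for c in ("top","side"):
    im=vision.snapshot(c); cv2.imwrite(f"pics/{c}0.png",im[:,:,::-1])
    k=vision.get_calibration(c); print(c,k)
    for n in ("lid_1","lid_1_top"):
        for d in models.mark_of(n,c): print(n,d['score'],np.round(d['at'],4))
    for d in models.mark_of("flux_bottle",c): print("flux",d['score'],np.round(d['at'],4))
print(telemetry.current_tool_rot(),telemetry.current_t())
E
```

```text
pics
top {'fx': 448.45395270777345, 'fy': 448.45395270777345, 'cx': 275.6505563466722, 'cy': 210.79648764953146, 'position': array([ 0.39680899, -0.02835451,  1.38058455]), 'orientation': array([-0.03654421,  0.71498475, -0.69772369,  0.0253571 ])}
lid_1 0.95 [ 0.6062 -0.2801 -0.0019]
lid_1 0.94 [ 0.6259 -0.0445  0.0453]
lid_1 0.88 [ 0.321  -0.1126 -0.002 ]
lid_1 0.84 [0.5194 0.0795 0.0436]
lid_1 0.78 [ 0.5077 -0.0323  0.0406]
lid_1_top 0.89 [ 0.3181 -0.1147  0.0131]
lid_1_top 0.84 [ 0.6063 -0.2898  0.0171]
lid_1_top 0.63 [ 0.5077 -0.029   0.0653]
flux 0.63 [0.5761 0.0211 0.0039]
flux 0.57 [0.6009 0.1877 0.0031]
side {'fx': 433.6210415672217, 'fy': 433.6210415672217, 'cx': 277.6429809606552, 'cy': 207.36711321397513, 'position': array([0.0013791 , 0.68403347, 0.79548221]), 'orientation': array([ 0.12958027, -0.29571483,  0.86007569, -0.39500822])}
lid_1 0.76 [0.5163 0.0859 0.0413]
lid_1 0.66 [ 0.6086 -0.2806  0.0022]
lid_1 0.65 [ 0.6253 -0.043   0.0456]
lid_1 0.64 [ 0.3171 -0.1102 -0.    ]
lid_1 0.61 [0.6334 0.0819 0.0388]
lid_1 0.56 [ 0.5075 -0.0281  0.043 ]
lid_1_top 0.88 [ 0.3213 -0.1124  0.0201]
lid_1_top 0.8 [ 0.6073 -0.2829  0.0185]
lid_1_top 0.59 [ 0.5084 -0.0304  0.0641]
flux 0.43 [0.5753 0.0217 0.0018]
flux 0.23 [ 0.6261 -0.0423  0.0495]
[-6.37190077e-05  7.81014603e-01 -6.24512757e-01 -4.63262217e-05] 0.4
```

View pics/top0.png

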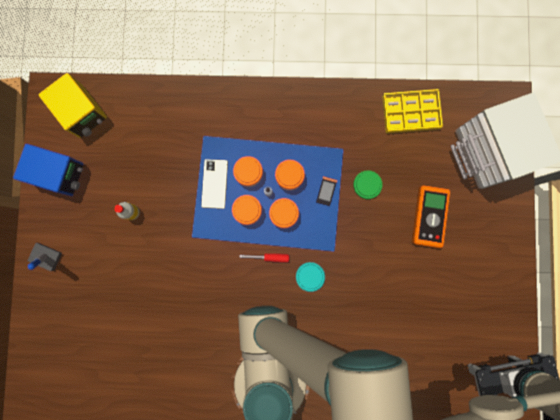

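View pics/side0.png

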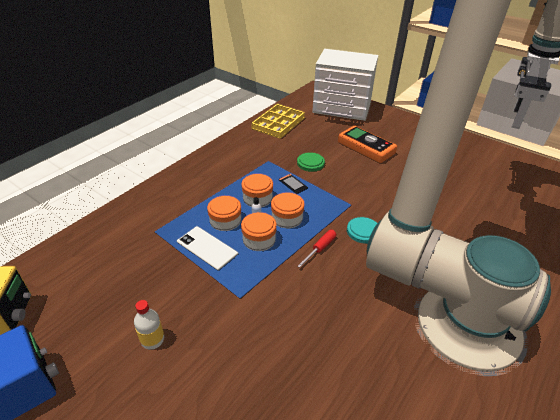

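The four orange lids are at top-view pixels (247,170), (289,174), (246,210) and (284,213). The look-alikes are green at (368,184) and turquoise at (310,276), plus the orange multimeter at (432,216). I'll refine the centres by colour on the z≈0.06 plane and check them in a crop.

```bash
cat > h.py <<'E'
import numpy as np, cv2
from scipy.spatial.transform import Rotation as R
from plant import r, gripper_to, vision, models, telemetry
def cam(c):
    k=vision.get_calibration(c); q=k['orientation']
    return k,R.from_quat(q[[1,2,3,0]])
def ray(c,u,v,z):
    k,Rm=cam(c); d=Rm.apply([(u-k['cx'])/k['fx'],(v-k['cy'])/k['fy'],1]); p=k['position']
    return p+d*(z-p[2])/d[2]
def proj(c,P):
    k,Rm=cam(c); q=Rm.inv().apply(np.asarray(P)-k['position'])
    return k['fx']*q[0]/q[2]+k['cx'],k['fy']*q[1]/q[2]+k['cy']
DOWN=np.array([0,.70710678,-.70710678,0])  # tool x=-Y, tool y=-X
E
python3 - <<'E'
from h import *
out=[]
C={}
for c in ("top","side"):
    im=cv2.imread(f"pics/{c}0.png"); hsv=cv2.cvtColor(im,cv2.COLOR_BGR2HSV)
    m=cv2.inRange(hsv,(3,150,110),(16,255,255))
    n,l,s,ce=cv2.connectedComponentsWithStats(m)
    for i in range(1,n):
        if s[i,4]>300:
            P=ray(c,*ce[i],.055)
            print(c,np.round(ce[i],1),s[i],np.round(P,4))
            if c=="top" and s[i,2]<40 and s[i,3]<40: C[i]=ray(c,*ce[i],.06)
for P in C.values():
    print(np.round(P,4))
s=4
for c,(x0,y0,w,h) in {"top":(190,130,170,120),"side":(190,160,130,100)}.items():
    im=cv2.imread(f"pics/{c}0.png")[y0:y0+h,x0:x0+w]; im=cv2.resize(im,None,fx=s,fy=s,interpolation=cv2.INTER_CUBIC)
    for P in C.values():
        pts=[proj(c,P+[.036*np.cos(a),.036*np.sin(a),0]) for a in np.linspace(0,6.28,40)]
        cv2.polylines(im,[((np.array(pts)-[x0,y0]+.5)*s).astype(np.int32)],True,(255,0,0),1)
    out.append(cv2.resize(im,(520,380)))
cv2.imwrite("pics/crop.png",cv2.resize(np.vstack(out),(440,600)))
E
```

```text
top [263.2 126. ] [   83    79   392    86 12202] [0.769  0.0381 0.055 ]
top [ 67.5 145.2] [ 26 132  85  25 647] [0.6974 0.6293 0.055 ]
top [247.6 170.8] [234 157  29  29 655] [0.631  0.0811 0.055 ]
top [289.5 174.2] [276 160  29  29 664] [ 0.6236 -0.0446  0.055 ]
top [140.4 192.5] [  85  179  112   32 2228] [0.5581 0.4001 0.055 ]
top [300.8 251.2] [   18   184   517   115 17278] [ 0.3954 -0.0828  0.055 ]
top [246.4 209.4] [232 195  30  30 666] [0.5149 0.081  0.055 ]
top [283.7 212.8] [270 199  29  29 666] [ 0.5076 -0.0299  0.055 ]
top [106.6 218.7] [ 75 204  55  23 388] [0.4773 0.4971 0.055 ]
top [380.3 224.4] [344 216  66  17 539] [ 0.4799 -0.3156  0.055 ]
top [510.7 227.9] [478 220  56  15 378] [ 0.4789 -0.6969  0.055 ]
top [156.  324.6] [  40  313  199   27 2570] [0.1719 0.3344 0.055 ]
top [396.2 331.9] [ 298  320  239   24 2620] [ 0.1703 -0.3628  0.055 ]
top [ 52.9 375. ] [ 15 370  66  14 458] [0.0204 0.6271 0.055 ]
top [180.8 381.8] [  99  371  135   30 1601] [0.0121 0.2547 0.055 ]
side [366.9 145.6] [337 125  64  38 788] [ 0.4795 -0.4065  0.055 ]
side [257.  185.3] [242 174  31  24 597] [ 0.6199 -0.0364  0.055 ]
side [287.2 205.2] [271 193  33  26 693] [ 0.5036 -0.0205  0.055 ]
side [223.9 208.5] [208 196  33  26 704] [0.6244 0.0921 0.055 ]
side [258.3 226.3] [241 212  35  29 807] [0.5117 0.0885 0.055 ]
side [289.9 261.7] [216 218 146  85 537] [0.3804 0.1345 0.055 ]
[0.6301 0.0807 0.06  ]
[ 0.6227 -0.0445  0.06  ]
[0.5144 0.0806 0.06  ]
[ 0.5072 -0.0299  0.06  ]
```

View pics/crop.png

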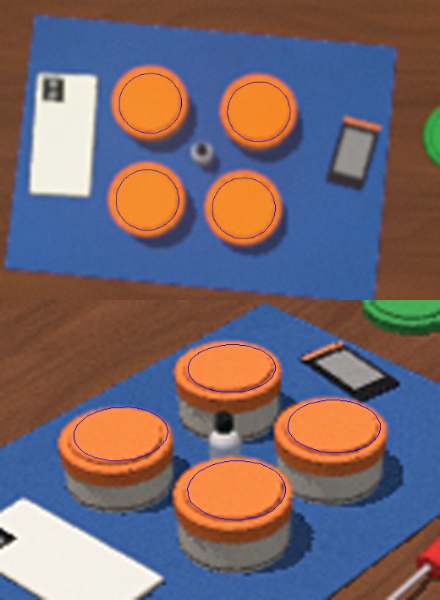

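The crop confirms the choice: all four circles sit on the orange tops in both views, and the bottle stands between them. I'll probe the first lid with light guards, at the centre and then on the outer side, and compare contact heights.

```bash
cat >> h.py <<'E'
LIDS=dict(A=(.5075,-.030),B=(.624,-.0442),C=(.6315,.081),D=(.5155,.081))
NL=r.nose_length
def probe(x,y,guard=2.5):
    """light guarded touch; returns tip height at contact, force; leaves fingers in contact"""
    r.move_l([x,y,.075+NL],vel=.12)
    f0=telemetry.current_wrist_force()[2]
    hit=r.move_l([x,y,.045+NL],vel=.015,guard=guard)
    return hit,round(telemetry.current_ee_pos()[2]-NL,5),round(telemetry.current_wrist_force()[2]-f0,2)
def up(x,y): r.move_l([x,y,.085+NL],vel=.12)
E
python3 - <<'E'
from h import *
gripper_to(0)
x,y=LIDS['A']
r.move_to([x,y,.10+NL],DOWN)
print(NL,telemetry.current_t(),telemetry.current_wrist_force())
print('c',probe(x,y)); up(x,y)
x-=.025
print('s',probe(x,y)); r.hold(.1); print(telemetry.current_ee_pos()[2]-NL,telemetry.current_wrist_force())
im=vision.snapshot('side'); cv2.imwrite('pics/A.png',cv2.resize(im[150:270,180:340,::-1],None,fx=4,fy=4))
up(x,y); print(telemetry.current_t())
E
```

```text
0.025 4.175 [-0.26676883 -0.16921668 -0.73667621]
c (True, np.float64(0.06205), np.float64(3.63))
s (True, np.float64(0.06196), np.float64(4.44))
0.06194870758217063 [ 0.23317544 -0.00736643  4.42974404]
7.8083
```

Lid A is seated: 62.05 mm at the centre against 61.96 mm at the side. Next I'll probe the others and stop at the one that rocks.

Run:
```python
from h import *
for n,s in (('B',1),('C',1),('D',-1)):
    x,y=LIDS[n]; p=telemetry.current_ee_pos()
    r.move_l([x,y,.085+NL],vel=.15)
    c=probe(x,y); up(x,y)
    xs=x+s*.025
    d=probe(xs,y); print(n,c,d)
    if c[1]-d[1]>.0012:
        r.hold(.2); print('rocks')
        im=vision.snapshot('side'); cv2.imwrite('pics/rock.png',cv2.resize(im[150:270,180:340,::-1],None,fx=4,fy=4))
        up(xs,y); break
    up(xs,y)
print(telemetry.current_t())
```

```text
B (True, np.float64(0.06315), np.float64(3.4)) (True, np.float64(0.06053), np.float64(4.5))
rocks
12.55
```

View pics/rock.png

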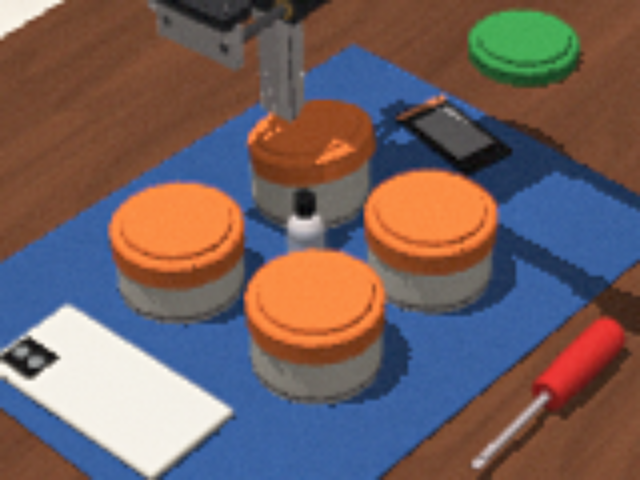

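Run:
```python
from h import *
x,y=LIDS['B']
r.move_l([x,y,.085+NL],vel=.12); print(probe(x,y))
print(r.move_l([x,y,.054+NL],vel=.015,guard=30),telemetry.current_ee_pos()-[0,0,NL],telemetry.current_wrist_force())
r.hold(.2); up(x,y); 
c=probe(x,y);up(x,y);d=probe(x+.025,y);print(c,d);up(x+.025,y)
print(telemetry.current_t())
```

```text
(True, np.float64(0.06314), np.float64(3.96))
False [ 0.62417682 -0.04420337  0.05715516] [-3.81723872  0.73403794 17.18221746]
(True, np.float64(0.05746), np.float64(4.14)) (True, np.float64(0.05728), np.float64(3.55))
19.2417
```

The picture shows lid B (crop pixel ~(311,145)) tipped away under the fingertip. After the firm press it sank 5.7 mm, and a side press no longer gives. I'll back off, take a last look and hand in.

Run:
```python
from h import *
x,y=LIDS['B']
d=probe(x-.02,y,2); print(d)
r.move_l([x-.02,y,.2],vel=.15)
r.move_to([.4,-.3,.25],DOWN); r.hold(.3)
im=vision.snapshot('side'); cv2.imwrite('pics/end.png',cv2.resize(im[150:270,180:340,::-1],None,fx=4,fy=4))
print(telemetry.current_wrist_force(),telemetry.current_t())
```

```text
(True, np.float64(0.05741), np.float64(2.74))
[-0.19777392 -0.35575709 -0.16351137] 23.5083
```

View pics/end.png

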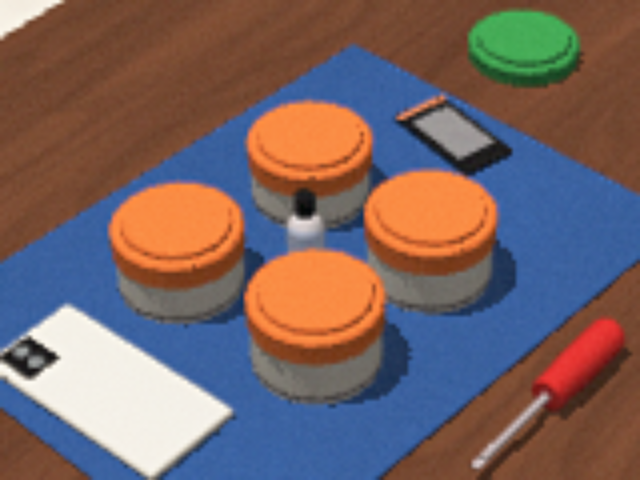

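The last picture shows all four lids level, the bottle, phone, battery and screwdriver in place, and the arm clear.

```bash
python3 -c "
from plant import r
r.sign_off()"
```

```text
the job is handed in; nothing more can be done
```

I found the loose lid, pressed it fully home and handed the job in at about 23.5 s of the 53 s allowed; sign-off gives no verdict.

- **Finding it:** The near-right lid (at 0.508, -0.030) gave the same height at its centre and side, so it is seated. The far-right lid (at 0.624, -0.044) gave way 2.6 mm at the side under about 4.5 N and was visibly tipped in the picture. I stopped there, so the two left lids were never touched.
- **Pressing it home:** I pressed the far-right lid in its middle with at least 17 N (the reading at the end of the press), and its top went from 63.1 to 57.5 mm.
- **Last checks:** Light presses on two opposite sides of that lid now read 57.3 and 57.4 mm, so it no longer rocks. The last side picture shows all four lids level and the bottle, phone, battery and screwdriver where they were. The multimeter and cleaner were outside that crop, but the arm did not work near them. No check failed or disagreed.

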